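# Lock the router's stop, square the block up on the centre line, reset the stop

### The job

Set up the wooden block on the router's bed for engraving, but make the machine safe first: press the red stop button on the control box until it stays down by itself. With the stop locked down, slide the block back flush against the fence and tap it sideways until its middle stands on the bed's centre line; then reset the machine by turning the button's head clockwise until it is free and springs up again, with the block still in place. Touch the block only while the stop is locked down, and leave the tools and other things where they are.

Things in the scene. Friction and masses are not known exactly. Their poses are not given: they have to be found in the camera images.
- control_box: Grey console fixed to the bench, 130 deep x 140 wide. Aluminium face sloping 30 degrees, low edge (40 mm high) in front, back edge 115 mm. Origin: centre of underside; +x back, +y left. The red stop button stands in mid-face (77.5 mm above origin), square to it: its axis leans 30 degrees from vertical toward the front. Unused green button and white lamp at the upper edge, under 9 mm proud.
- stop_head (a point): Point on the axis of the red mushroom head, moving with it. z: the button's axis, outward; y level, to the box's left; x up the slope. Head 50 mm across; from here its rim band (grip it there) reaches 2 mm outward to 9 mm inward, dome top 10 mm outward, underside 14 mm inward. Face 46 mm inward when up, 40 when locked; under the head a black neck 33 mm across (39 mm in the lowest 10), 24 mm tall.
- stop_push (a joint): How far the head is pressed in, m; 0 = up. The spring resists with 5 N at first, 11 N at 6 mm, 14 N at the end of travel, 9 mm. Pressed beyond 6.5 mm it latches and, let go, rests locked at 6 mm; pressed less, it comes back up. It cannot be pulled up while locked.
- stop_turn (a joint): How far the head is turned, rad; 0 = at rest, positive = clockwise as seen facing the button (white arrows on the head), stop at 1.05. It takes up to 0.15 N m and springs back to 0 when let go. Locked down, a turn past about 0.65 frees the latch (0.8 to 1.0 is safe); the freed head springs up once it is let go.
- router: Small benchtop engraving router fixed to the bench, 400 deep x 390 wide, spindle gantry (310 mm high) parked at the back. Origin: centre of underside; +x back, +y left. Pale wooden bed, level, 56 mm above the origin, 286 wide, between two guide rails with tops 72 mm above the origin (their end plates 76 mm).
- centre_mark (a point): Where the centre line meets the fence, at bed height; axes as the router's. The fence is an aluminium bar along y, 270 long, 18 high, 22 deep, front face at x = 0 here. The centre line (y = 0) is black, 2.4 mm wide, from the fence toward the front, and red across the fence. The open bed reaches 168 mm ahead of the fence and 143 mm to each side; the parked spindle is over 75 mm behind the face.
- blank: Pale wooden block, 64 (x) x 110 (y) x 26 mm high, about 0.25 kg, lying on the bed in front of the fence with its long side roughly along it. Origin: centre of its underside. Flush and centred it lies at x = -32 mm, y = 0 of centre_mark.
- pencil_red: Red pencil, 172 mm, lying on the bed behind the fence; leave it.
- screw_box: Brown carton of screws, 69 x 105 x 46 mm, on the bench left of the vice; leave it.

How it is judged:
On the way, in this order (a step that is already met when the one before it is completed fails the run):
1. the stop button is pressed and stays locked down with nothing touching it (value of joint stop_push above 0.0045 m and contact force between the fingers and control_box below 0.2 N), for 0.3 s.
2. with the stop locked, the block lies flush against the fence with its middle on the centre line, let go (value of joint stop_push above 0.0045 m and contact force between the fingers and blank below 0.2 N and y of blank in the frame of centre_mark between -0.004 and 0.004 m and x of blank in the frame of centre_mark above -0.0355 m and angle between the y axis of blank and the y axis of router, either way round below 0.06 rad and z of blank in the frame of centre_mark below 0.004 m and linear speed of blank below 0.01 m/s), for 0.2 s.
At the end, for the whole second after the job is handed in: The stop's head is up again (within 1.5 mm) and turned back, and the block lies on the bed at rest, flush against the fence (gap at its middle under 3.5 mm, square within 0.06 rad), its middle within 4 mm of the centre line (value of joint stop_push below 0.0015 m and value of joint stop_turn below 0.1 rad and contact force between the fingers and blank below 0.2 N and y of blank in the frame of centre_mark between -0.004 and 0.004 m and x of blank in the frame of centre_mark above -0.0355 m and angle between the y axis of blank and the y axis of router, either way round below 0.06 rad and z of blank in the frame of centre_mark below 0.004 m and linear speed of blank below 0.01 m/s); the robot touches nothing.
It fails at once if the block is touched while the stop is not locked down (value of joint stop_push below 0.004 m and contact force between any of the fingers, the arm and blank above 0.3 N).
It fails at once if the pencil or the carton of screws is moved by more than 30 mm (distance of any of pencil_red, screw_box from where it was at the start of the episode above 0.03 m).
It also fails if it takes over 61 s, if anything falls off the work surface, if the arm or the gripper's body presses on something with over 40 N, if the wrist force passes 120 N, or if a joint passes its speed limit or range.

### The arm

A 6-joint arm with a two-finger parallel gripper is mounted at the origin on a cart in front of the work surface, level with it; the furniture and walls round the work are solid. World frame = base frame: x ahead of the robot, y to its left, z up, the work surface at z = 0. Lengths are in m, angles in rad, forces in N, time in s.
With the tool pointing down it reaches from about 0.375 to 0.9 m from the base axis. Payload 3.1 kg.
Tool frame: the origin (TCP) lies at the centre of the arm's flange, where the gripper is bolted on; the fingertips stand 182 mm ahead of it and the grasp point (between the pads) lies 164 mm ahead of it; z points along the fingers, y is the line along which they close (so a half turn about z gives the same grasp; the last joint's range is limited). The gripper opens to 87 mm and grips with 3 to 60 N. Pads are 19 mm wide; open, the fingers measure 117 mm over their backs; the gripper's body (75 mm by 190 mm) begins 51 mm behind the grasp point.
Start: joints at [-1.429, 0.527, 1.433, -0, 1.181, -0.178], TCP at [0.197, -0.593, 0.405] pointing down, gripper open.
Joint ranges: [-3.08, 3.08], [-0.75, 2.2], [0.22, 2.44], [-1.43, 4.57], [0, 2.65], [-2.85, 2.85]. Speed limits (rad/s): [2.79, 2.79, 3.14, 3.14, 3.14, 3.14].

### API

Orientations are given as a unit quaternion [x, y, z, w].
In Python, from rig import * gives the robot as it stands.
- The arm moves only by the tool move_arm, never from a script. Its argument "commands" is a list that holds one entry, the list of rows, each a list of 6 numbers: the shift along the tool's x, y, z in units of 40 mm (1.0 is 40 mm), then the turn, a rotation vector about the tool's x, y, z in rad. A call has 1 to 12 rows; each row is the pose to reach, as a shift and turn from the pose commanded when the call began, along the tool's axes at that moment; what a row does not reach only later rows make up. A row lasts 1/8 s, in which the tool goes at most 62.5 mm and 10.7 degrees, less where a joint would pass 70% of its speed; a pose out of reach is approached as far as the arm can. A call with a gripper value outside its range is refused whole. "claw" is the closure, from -1 (fully open) to 1 (shut), so that 0 is half open, set as the call begins (left out, the last holds). The fingers move at their own pace and stop on an object; "squeeze" is the grip in N (left out, the last holds). Time passes only in rows, so rows that repeat a pose let the fingers close. It gives the time, the measured TCP pose, the force, the opening and the grip force at its end, in the units of the state.
- get_obs(): the state, without advancing time (a new reading comes with each control period).
- camera(name): name is "scene" or "side" or "wrist"; returns a dict with "pixels" (420x560x3 uint8, blue, green, red), "range_z" (420x560 float32, m along the optical axis (not along the pixel's ray), 0 where there is no reading), "camera_matrix" (3x3 intrinsics, pixels), "D" ([k1, k2, p1, p2, k3] as OpenCV has them; the pictures are not rectified), "extrinsics" (4x4, takes a point from world to camera coordinates). Camera axes: x right, y up, looking along -z (the intrinsics and any distortion apply to the point x, -y, -z); pixel columns grow to the right and rows downward; lengths in m; the calibration is good to about 2 mm. A picture is of the moment at which its call begins.
- hand_in(): hands the job in; it is judged then, once.
The state is a dict: "time": time; "q": joint angles; "joint_velocities": joint speeds; "joint_torque": joint torques, N m; "position": TCP position; "tool_rot": TCP orientation; "ft_force": force on the tool from outside, world axes, zero at the start; "moment": the same for the moment, N m; "grip_width": finger opening in m; "grip_force": force on a finger pad.
Only numpy, scipy, OpenCV 4.12 (cv2) and the standard library are available. Lean on these libraries where they do the work, as an engineer would, in place of code of your own. Each camera call takes 0.05 s, during which the arm holds its last target. There are 200 camera calls.

## Working session

There is one attempt and no reset: what is moved stays moved. The work goes in short steps, Python scripts to look and compute and a tool call to move; the robot and the scene stay as the last step left them, time stands still between calls to the robot, and variables do not carry over. Pictures are saved under pics/ and viewed, at most 10 in all, crops included, and the job is handed in when it is done.

Besides the shell and the picture viewer there is one more tool, called after "Call:" as name(argument=value, ...) on one line, values as JSON. move_arm: Moves the arm, as the interface text tells. Its arguments: {"type":"object","properties":{"commands":{"type":"array","items":{"type":"array","items":{"type":"array","items":{"type":"number"}}}},"claw":{"type":"number"},"squeeze":{"type":"number"}},"required":["commands"]}

```bash
mkdir -p pics
cat > h.py <<'E'
from rig import *
import numpy as np, cv2
from scipy.spatial.transform import Rotation as R
def world(c,u,v,z=None):
    K=c["camera_matrix"];p=cv2.undistortPoints(np.array([[[u,v]]],float),K,np.array(c["D"],float))[0,0]
    E=np.array(c["extrinsics"]);Ei=np.linalg.inv(E)
    d=np.array([p[0],-p[1],-1.])
    if z is None:
        r=c["range_z"][int(round(v)),int(round(u))]; return (Ei@np.r_[d*r,1])[:3]
    o=Ei[:3,3];dw=Ei[:3,:3]@d
    return o+dw*(z-o[2])/dw[2]
def state():
    s=get_obs();print({k:np.round(s[k],4).tolist() for k in("time","q","position","tool_rot","ft_force","grip_width")})
    return s
E
python3 - <<'E'
from h import *
import pickle
state()
for n in("scene","side"):
    c=camera(n);cv2.imwrite(f"pics/{n}0.png",c["pixels"]);pickle.dump(c,open(n+"0.pkl","wb"))
    print(n,np.round(np.linalg.inv(c["extrinsics"])[:3,3],3))
E
```

```text
{'time': 0.0, 'q': [-1.4295, 0.5285, 1.4339, 0.0, 1.1814, -0.1785], 'position': [0.1965, -0.593, 0.4038], 'tool_rot': [0.9872, 0.1592, 0.0, -0.0011], 'ft_force': [-0.323, -0.6337, 0.9977], 'grip_width': 0.0871}
scene [-0.198  0.793  0.845]
side [0.13  0.583 0.693]
```

View pics/scene0.png

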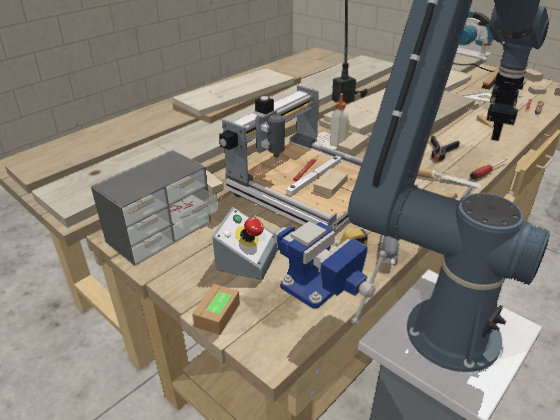

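View pics/side0.png

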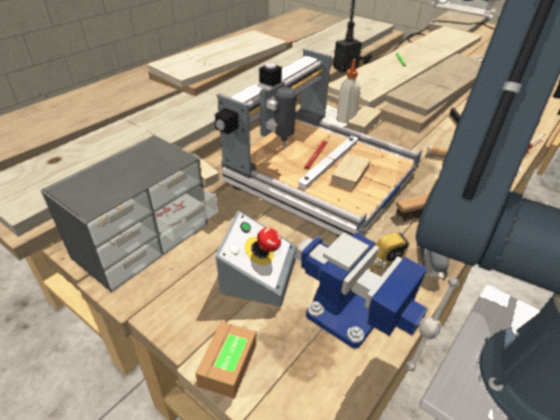

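The side view shows the button near (268,240), the block at (350,172), the fence from about (305,185) to (357,140), and the vice and carton near the control box. I'll enlarge it.

Run:
```python
from h import *
import pickle
c=pickle.load(open("side0.pkl","rb"));p=c["pixels"]
cv2.imwrite("pics/crop0.png",cv2.resize(p[125:285,215:425],None,fx=3.7,fy=3.7,interpolation=cv2.INTER_CUBIC))
for n in("scene","side"):
    c=pickle.load(open(n+"0.pkl","rb"))
    p=c["pixels"].astype(int)
    H,W=p.shape[:2]
    m=(p[...,2]>150)&(p[...,1]<60)&(p[...,0]<70)
    nl,l,st,ce=cv2.connectedComponentsWithStats(m.astype(np.uint8))
    for i in range(1,nl):
        if st[i,4]>40:
            v,u=np.where(l==i);P=np.array([world(c,a,b) for a,b in zip(u,v)])
            print(n,ce[i].round(1),st[i],np.median(P,0).round(4),P.min(0).round(3),P.max(0).round(3))
```

```text
scene [254.9 225.5] [246 219  17  13  94] [0.502  0.1238 0.1236] [0.485 0.104 0.111] [0.524 0.145 0.134]
side [269.4 239. ] [259 230  21  17 158] [0.5021 0.1269 0.1228] [0.485 0.109 0.112] [0.522 0.147 0.132]
```

View pics/crop0.png

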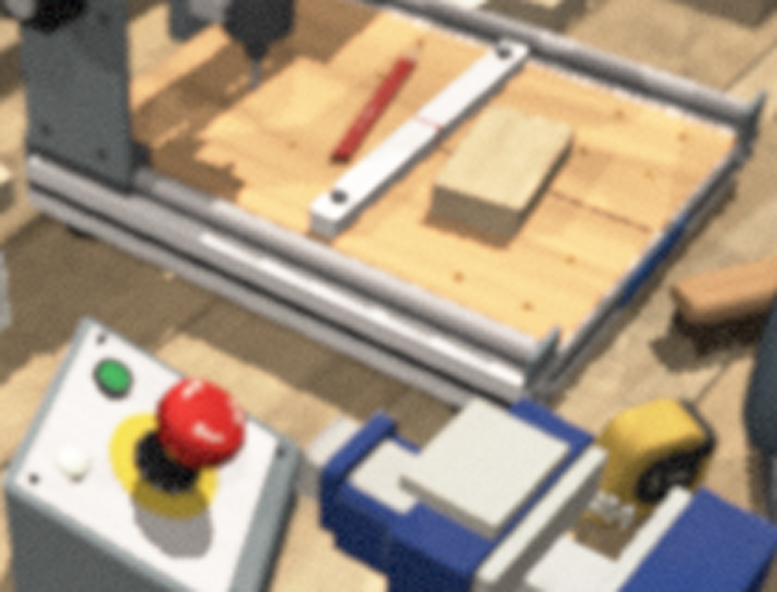

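Run:
```python
from h import *
import pickle
c=pickle.load(open("side0.pkl","rb"))
f=lambda u,v,z=None:world(c,215+u/3.7-.36,125+v/3.7-.36,z)
for n,u,v in [("fenceL top",333,195),("fence mid",430,125),("fenceR",510,52),("blk tl",440,178),("bk",497,112),("bc",505,160),("br",570,130),("bf",515,208),("line",645,222),("line near",580,200),("face green side",85,335),("facebackwhite",20,490),("facefront",290,450),("face",225,580),("bed",400,250),("bed",660,180),("bench",230,350),("vice",490,470),("yellow",650,420),("railtop",400,290),("blue jaw",370,440),("drawer",0,180),("handle",690,290)]:
    print(n,(u,v),f(u,v).round(4))
# face plane fit
P=np.array([f(u,v) for u,v in [(60,400),(85,340),(250,450),(270,460),(230,530),(40,480),(100,510),(220,560),(160,390),(120,340)]])
m=P.mean(0);n=np.linalg.svd(P-m)[2][2];n*=np.sign(n[2]);print("plane",m,n,np.degrees(np.arccos(n[2])),"az",np.degrees(np.arctan2(n[1],n[0])),((P-m)@n).round(4))
```

```text
fenceL top (333, 195) [ 0.6026 -0.1288  0.0773]
fence mid (430, 125) [ 0.6038 -0.2481  0.0716]
fenceR (510, 52) [ 0.6091 -0.3644  0.0758]
blk tl (440, 178) [ 0.5557 -0.1853  0.0817]
bk (497, 112) [ 0.5703 -0.2818  0.0797]
bc (505, 160) [ 0.5348 -0.2343  0.0796]
br (570, 130) [ 0.5192 -0.2953  0.0794]
bf (515, 208) [ 0.5015 -0.1922  0.0786]
line (645, 222) [ 0.4407 -0.266   0.054 ]
line near (580, 200) [ 0.4869 -0.2602  0.0539]
face green side (85, 335) [0.6073 0.1052 0.1079]
facebackwhite (20, 490) [0.5517 0.2134 0.1073]
facefront (290, 450) [0.5006 0.0506 0.0427]
face (225, 580) [0.4648 0.1547 0.0497]
bed (400, 250) [ 0.5513 -0.1359  0.0525]
bed (660, 180) [ 0.4554 -0.316   0.0546]
bench (230, 350) [ 0.6136 -0.0356 -0.0028]
vice (490, 470) [0.3591 0.085  0.1468]
yellow (650, 420) [ 0.3452 -0.0862  0.0614]
railtop (400, 290) [ 0.5196 -0.0871  0.0658]
blue jaw (370, 440) [0.4319 0.0772 0.1148]
drawer (0, 180) [ 0.8398 -0.05    0.0237]
handle (690, 290) [ 0.3906 -0.2386  0.0383]
plane [0.53821264 0.12528564 0.08074064] [-0.46019314 -0.23590202  0.8559045 ] 31.14019595380071 az -152.85963057500115 [-0.0011  0.0004  0.0014 -0.0017  0.0011  0.0011 -0.0012 -0.0001 -0.0004
  0.0006]
```

Run:
```python
from h import *
import pickle
from scipy.optimize import least_squares
C={n:pickle.load(open(n+"0.pkl","rb")) for n in("scene","side")}
def proj(c,P):
    E=np.array(c["extrinsics"]);q=P@E[:3,:3].T+E[:3,3]
    return cv2.projectPoints((q*[1,-1,-1])[:,None],np.zeros(3),np.zeros(3),c["camera_matrix"],np.array(c["D"],float))[0][:,0]
yaw=np.radians(27.2)
Rb=R.from_euler("z",yaw)*R.from_euler("y",-30,degrees=True); M=Rb.as_matrix() # cols: upslope, y, n
print("M",M.round(3))
t=np.linspace(0,2*np.pi,60)
loc=np.vstack([np.c_[r*np.cos(t),r*np.sin(t),0*t+z] for r,z in[(25,2),(25,-9),(23,5),(18,7.5),(10,9.5),(22,-12)]])/1000
obs={}
for n,c in C.items():
    p=c["pixels"].astype(int);m=(p[...,2]>110)&(p[...,2]>1.8*p[...,1])&(p[...,2]>1.8*p[...,0])
    u,v={"scene":(255,225),"side":(269,239)}[n]
    w=np.zeros_like(m);w[v-18:v+18,u-18:u+18]=1;vv,uu=np.where(m&w)
    obs[n]=np.array([uu.min()-.5,uu.max()+.5,vv.min()-.5,vv.max()+.5]);print(n,obs[n])
def res(x):
    r=[]
    for n,c in C.items():
        q=proj(c,x+loc@M.T);r+=list(np.array([q[:,0].min(),q[:,0].max(),q[:,1].min(),q[:,1].max()])-obs[n])
    return np.array(r)
s=least_squares(res,[.5,.125,.118]);print("head",s.x.round(4),s.fun.round(2))
f=np.array([0.5382,.1253,.0807]);d=M.T@(s.x-f);print("height above face",d)
# point cloud
pts=[]
for n,c in C.items():
    vs,us=np.mgrid[0:420:2,0:560:2];us=us.ravel();vs=vs.ravel();r=c["range_z"][vs,us]
    k=r>0;us,vs,r=us[k],vs[k],r[k]
    p=cv2.undistortPoints(np.c_[us,vs][:,None].astype(float),c["camera_matrix"],np.array(c["D"],float))[:,0]
    q=np.c_[p[:,0]*r,-p[:,1]*r,-r,np.ones(len(r))]@np.linalg.inv(c["extrinsics"]).T
    pts.append(q[:,:3])
pts=np.vstack(pts);np.save("pts.npy",pts)
g=s.x-M[:,2]*(.006+.0035) # grasp point locked
for name,ph in [("deg",x) for x in range(-70,71,10)]:
    a=np.radians(ph)  # turn about +tool z from tool y = -box y
    # tool axes: z=-n, y=-by, x = y×z
    T=np.c_[np.cross(-M[:,1],-M[:,2]),-M[:,1],-M[:,2]]@R.from_euler("z",a).as_matrix()
    L=(pts-g)@T
    near=L[(np.linalg.norm(pts-g,axis=1)<.3)&(pts[:,0]>.3)&(pts[:,1]>-.15)]
    ins=near[(near[:,2]<-.041)&(abs(near[:,0])<.047)&(abs(near[:,1])<.105)]
    fin=near[(near[:,2]<.025)&(near[:,2]>-.05)&(abs(near[:,0])<.015)&(abs(near[:,1])>.03)&(abs(near[:,1])<.063)]
    print(ph,len(ins),len(fin),R.from_matrix(T).as_quat().round(3))
```

```text
M [[ 0.77  -0.457 -0.445]
 [ 0.396  0.889 -0.229]
 [ 0.5   -0.     0.866]]
scene [243.5 262.5 216.5 234.5]
side [257.5 280.5 227.5 249.5]
head [0.5045 0.1253 0.1232] [ 0.21  0.91  0.27  0.71 -1.64  0.79 -1.85  1.09]
height above face [-0.00476139  0.01539605  0.05177446]
-70 162 1 [0.639 0.725 0.241 0.094]
-60 124 0 [0.699 0.666 0.248 0.073]
-50 81 0 [0.755 0.603 0.254 0.051]
-40 54 0 [0.805 0.535 0.257 0.029]
-30 8 0 [0.848 0.462 0.259 0.006]
-20 0 0 [ 0.885  0.387  0.258 -0.016]
-10 0 0 [ 0.915  0.308  0.256 -0.039]
0 0 0 [ 0.939  0.227  0.252 -0.061]
10 0 0 [ 0.955  0.144  0.245 -0.083]
20 0 0 [ 0.964  0.061  0.237 -0.104]
30 0 0 [ 0.966 -0.024  0.227 -0.124]
40 7 0 [ 0.96  -0.108  0.216 -0.143]
50 40 0 [ 0.947 -0.191  0.202 -0.161]
60 66 0 [ 0.927 -0.273  0.187 -0.178]
70 98 6 [ 0.899 -0.352  0.171 -0.194]
```

Call:
move_arm(commands=[[[1,0,0,0,0,0],[2,-1,0,0,0,0],[3.5,-2,0,0,0,0],[5,-3,0,0,0,0],[6.5,-4,0,0,0,0],[8,-5,0,0,0,0],[8,-5.5,0,0,0,0],[8,-5.5,0,0,0,0]]], claw=1)

```text
time: 1.1
position: [0.4317, -0.2801, 0.4043]
tool_rot: [0.987, 0.162, -0.001, -0.001]
ft_force: [0.9, -1.5, 0.4]
grip_width: 0.0149
grip_force: 0.0
```

Run:
```python
from h import *
import pickle
s=state()
c=camera("wrist");pickle.dump(c,open("w1.pkl","wb"))
cv2.imwrite("pics/w1.png",cv2.resize(c["pixels"],(800,600),interpolation=cv2.INTER_CUBIC))
E=np.linalg.inv(c["extrinsics"]);print(E.round(3))
```

```text
{'time': 1.1, 'q': [-0.7931, 0.3807, 1.7063, 0.0006, 1.0578, 0.4521], 'position': [0.4317, -0.2801, 0.4043], 'tool_rot': [0.9868, 0.1619, -0.0007, -0.0015], 'ft_force': [0.9414, -1.4788, 0.3527], 'grip_width': 0.0149}
[[ 0.319  0.914  0.25   0.5  ]
 [-0.948  0.309  0.081 -0.257]
 [-0.003 -0.262  0.965  0.384]
 [ 0.     0.     0.     1.   ]]
```

View pics/w1.png

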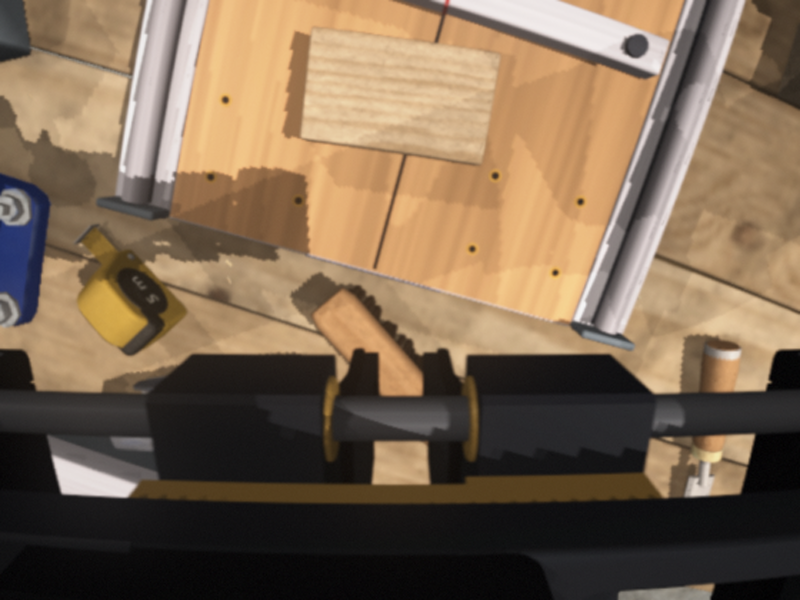

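The wrist view shows the block's top corners at (313,28), (500,55), (484,163) and (302,137). The centre line runs (375,268)–(405,153)–(437,42), and the fence's front edge is at the upper right.

Run:
```python
from h import *
import pickle
c=pickle.load(open("w1.pkl","rb"))
f=lambda u,v,z=None:world(c,(u+.5)*.7-.5,(v+.5)*.7-.5,z)
for n,u,v,z in [("c1",313,28,.082),("c2",500,55,.082),("c3",484,163,.082),("c4",302,137,.082),("l1",376,265,.056),("l2",405,156,.056),("l3",438,40,.056),("red",446,5,.074),("fR",655,68,.074),("fL",490,14,.074),("fRbot",640,74,.056),("fLb",470,18,.056)]:
    print(n,f(u,v).round(4),f(u,v,z).round(4))
```

```text
c1 [ 0.5598 -0.1835  0.0809] [ 0.5596 -0.1838  0.082 ]
c2 [ 0.5866 -0.2925  0.0564] [ 0.5798 -0.2897  0.082 ]
c3 [ 0.5215 -0.3062  0.0557] [ 0.5197 -0.3023  0.082 ]
c4 [ 0.4996 -0.1947  0.08  ] [ 0.4996 -0.1951  0.082 ]
l1 [ 0.435  -0.2606  0.0555] [ 0.4351 -0.2606  0.056 ]
l2 [ 0.509  -0.2563  0.0574] [ 0.5091 -0.2563  0.056 ]
l3 [ 0.5823 -0.2531  0.056 ] [ 0.5823 -0.2531  0.056 ]
red [ 0.5975 -0.2513  0.0744] [ 0.5976 -0.2513  0.074 ]
fR [ 0.6085 -0.3823  0.0732] [ 0.6082 -0.382   0.074 ]
fL [ 0.6018 -0.2772  0.073 ] [ 0.6014 -0.2771  0.074 ]
fRbot [ 0.6052 -0.3787  0.0631] [ 0.6075 -0.3814  0.056 ]
fLb [ 0.5986 -0.2672  0.0639] [ 0.601  -0.2674  0.056 ]
```

```bash
cat >> h.py <<'E'
M=(R.from_euler("z",27.2,degrees=True)*R.from_euler("y",-30,degrees=True)).as_matrix(); n=M[:,2]
def Tbtn(ph): return R.from_matrix(np.c_[np.cross(-M[:,1],-n),-M[:,1],-n])*R.from_euler("z",ph,degrees=True)
def delta(pos,rot,p0=None,r0=None):
    s=get_obs();p0=np.array(s["position"]) if p0 is None else np.array(p0);r0=R.from_quat(s["tool_rot"]) if r0 is None else r0
    print("delta",(r0.inv().apply(pos-p0)/.04).round(3),(r0.inv()*rot).as_rotvec().round(3), "dist",np.linalg.norm(pos-p0).round(3))
E
python3 - <<'E'
from h import *
head=np.array([.5045,.1253,.1212])
for so in(.07,): delta(head+n*(.192+so),Tbtn(-20)); print(head+n*(.192+so))
E
```

```text
delta [ 1.731 -8.582  1.416] [-0.053  0.527 -0.489] dist 0.355
[0.38798646 0.06542017 0.34809866]
```

Call:
move_arm(commands=[[[0.25,-1.3,0,0,0.07,-0.06],[0.5,-2.6,0,0,0.14,-0.12],[0.8,-3.9,0.2,-0.01,0.22,-0.2],[1.1,-5.2,0.5,-0.03,0.32,-0.3],[1.4,-6.5,0.9,-0.04,0.42,-0.4],[1.6,-7.6,1.2,-0.05,0.5,-0.46],[1.73,-8.58,1.42,-0.053,0.527,-0.489],[1.73,-8.58,1.42,-0.053,0.527,-0.489],[1.73,-8.58,1.42,-0.053,0.527,-0.489]]])

```text
time: 2.28
position: [0.39, 0.0626, 0.3482]
tool_rot: [0.886, 0.385, 0.259, -0.014]
ft_force: [0.6, 0.4, 1.2]
grip_width: 0.0004
grip_force: 0.0
```

Run:
```python
from h import *
import pickle
s=state();print(Tbtn(-20).as_quat())
c=camera("wrist");pickle.dump(c,open("w2.pkl","wb"))
cv2.imwrite("pics/w2.png",cv2.resize(c["pixels"],(800,600),interpolation=cv2.INTER_CUBIC))
```

```text
{'time': 2.275, 'q': [-0.2322, 0.2984, 2.1967, 0.9826, 0.3973, -0.3553], 'position': [0.39, 0.0626, 0.3482], 'tool_rot': [0.8858, 0.3847, 0.2591, -0.0144], 'ft_force': [0.6111, 0.3825, 1.231], 'grip_width': 0.0004}
[ 0.88513843  0.38670747  0.25830832 -0.01625138]
```

View pics/w2.png

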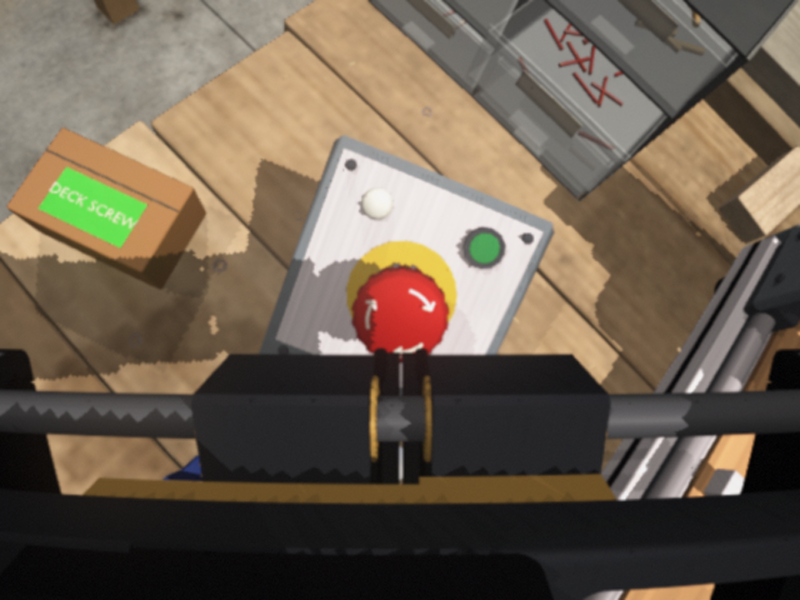

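The head's centre is near (401,313), about 48 px in radius. The face's upper corners are at (341,140) and (552,228).

Run:
```python
from h import *
import pickle
from scipy.optimize import least_squares
c=pickle.load(open("w2.pkl","rb"));p=c["pixels"].astype(int)
f=lambda u,v,z=None:world(c,(u+.5)*.7-.5,(v+.5)*.7-.5,z)
P=np.array([f(u,v) for u,v in[(350,190),(420,195),(440,215),(520,255),(500,300),(480,330),(320,240),(310,300),(330,230),(530,225+15)]])
m=P.mean(0);k=np.linalg.svd(P-m)[2][2];k*=np.sign(k[2]);print("face",m,k,((P-m)@k).round(4),"n",n,"tilt",np.degrees(np.arccos(k[2])),np.degrees(np.arctan2(-k[1],-k[0])))
a,b=f(346,150),f(543,231);print("edge",a,b,np.degrees(np.arctan2(-(a-b)[0],(a-b)[1])))
E=np.array(c["extrinsics"])
def proj(P):
    q=P@E[:3,:3].T+E[:3,3]
    return cv2.projectPoints((q*[1,-1,-1])[:,None],np.zeros(3),np.zeros(3),c["camera_matrix"],np.array(c["D"],float))[0][:,0]
red=(p[...,2]>90)&(p[...,2]>1.8*p[...,1])&(p[...,2]>1.8*p[...,0])
l,st,ce=cv2.connectedComponentsWithStats(red.astype(np.uint8))[1:]
i=l[218,275] or l[210,285];mk=(l==i);v,u=np.where(mk);print(st[i])
D=np.array([world(c,a,b) for a,b in zip(u,v)])
h=(D-m)@n;print("max height of dome above face",np.percentile(h,[50,90,98]))
cn=cv2.findContours(mk.astype(np.uint8),0,1)[0];cn=max(cn,key=len)[:,0].astype(float)
cn=cn[cn[:,1]<242]
t=np.linspace(0,2*np.pi,90)
loc=np.vstack([np.c_[r*np.cos(t),r*np.sin(t),0*t+z] for r,z in[(25,2),(25,-9),(23,5)]])/1000
def res(x):
    hp=m+n*.046+M[:,0]*x[0]+M[:,1]*x[1]
    hull=cv2.convexHull(proj(hp+loc@M.T).astype(np.float32))
    return np.array([cv2.pointPolygonTest(hull,(float(a),float(b)),True) for a,b in cn])-.5
s=least_squares(res,[-.02,0],diff_step=1e-2,x_scale=.01)
print("head",m+n*.046+M[:,0]*s.x[0]+M[:,1]*s.x[1],np.abs(s.fun).mean(),len(cn))
```

```text
face [0.55194824 0.14088734 0.09346165] [-0.47393065 -0.2018519   0.85711466] [ 0.0004 -0.0001  0.0001 -0.0013  0.0002 -0.     -0.0016  0.0006  0.0006
  0.001 ] n [-0.44470819 -0.22854896  0.8660254 ] tilt 31.005855058888887 23.069649443897582
edge [0.55574848 0.21010057 0.11258838] [0.60817358 0.09757518 0.11282895] 24.980613584379643
[ 247  187   67   61 2955]
max height of dome above face [0.05266758 0.05446431 0.05535282]
head [0.50762643 0.12117051 0.11861503] 1.4347897555058837 149
```

```bash
sed -i 's/27.2,degrees/25.7,degrees/' h.py
python3 - <<'E'
from h import *
head=np.array([.5068,.1203,.1184])
for d in(.02,0,-.008): delta(head+n*(.192+d),Tbtn(-20))
E
```

```text
delta [-0.041 -0.048  1.306] [-0.007 -0.004  0.019] dist 0.052
delta [-0.043 -0.045  1.806] [-0.007 -0.004  0.019] dist 0.072
delta [-0.044 -0.044  2.006] [-0.007 -0.004  0.019] dist 0.08
```

Call:
move_arm(commands=[[[-0.04,-0.05,0.7,0,0,0.02],[-0.04,-0.05,1.3,0,0,0.02],[-0.04,-0.05,1.6,0,0,0.02],[-0.04,-0.05,1.8,0,0,0.02],[-0.04,-0.05,1.9,0,0,0.02],[-0.04,-0.05,1.98,0,0,0.02],[-0.04,-0.05,1.98,0,0,0.02]]])

```text
time: 3.2
position: [0.4229, 0.0804, 0.2788]
tool_rot: [0.89, 0.375, 0.259, -0.016]
ft_force: [-1.2, -2.0, 4.0]
grip_width: 0.0008
grip_force: 2.0
```

Call:
move_arm(commands=[[[0,0,0.1,0,0,0],[0,0,0.18,0,0,0],[0,0,0.18,0,0,0]]])

```text
time: 3.58
position: [0.4238, 0.0818, 0.2752]
tool_rot: [0.89, 0.374, 0.26, -0.015]
ft_force: [-20.0, -13.0, 40.2]
grip_width: 0.0007
grip_force: 23.4
```

Call:
move_arm(commands=[[[0,0,-0.3,0,0,0],[0,0,-1.2,0,0,0],[0,0,-2,0,0,0],[0,0,-2,0,0,0],[0,0,-2,0,0,0]]])

```text
time: 4.2
position: [0.3902, 0.0649, 0.3413]
tool_rot: [0.89, 0.376, 0.259, -0.018]
ft_force: [-0.5, 0.6, 0.4]
grip_width: 0.0005
grip_force: 0.0
```

Run:
```python
from h import *
import pickle
from scipy.optimize import least_squares
state()
c=camera("wrist");pickle.dump(c,open("w3.pkl","wb"));p=c["pixels"].astype(int)
cv2.imwrite("pics/w3.png",cv2.resize(p[60:270,180:400].astype(np.uint8),None,fx=2.8,fy=2.8,interpolation=cv2.INTER_CUBIC))
E=np.array(c["extrinsics"])
def proj(P):
    q=P@E[:3,:3].T+E[:3,3]
    return cv2.projectPoints((q*[1,-1,-1])[:,None],np.zeros(3),np.zeros(3),c["camera_matrix"],np.array(c["D"],float))[0][:,0]
for hh in(0,.006):
    print(hh,proj(np.array([.5062,.1215,.1167])+np.array([0*n,])-n*hh))
    t=np.linspace(0,2*np.pi,60);print("bbox",*[g(proj(np.array([.5062,.1215,.1167])-n*hh+np.c_[.025*np.cos(t),.025*np.sin(t),0*t+.002]@M.T),0).round(1) for g in(np.min,np.max)])
red=(p[...,2]>110)&(p[...,2]>1.8*p[...,1])&(p[...,2]>1.8*p[...,0])
nn,l,st,ce=cv2.connectedComponentsWithStats(red.astype(np.uint8))
i=1+np.argmax(st[1:,4]);v,u=np.where(l==i);print(st[i])
D=np.array([world(c,a,b) for a,b in zip(u,v)]);F=np.array([0.5519,.1409,.0935])
print("dome height",np.percentile((D-F)@n,[50,90,98]))
```

```text
{'time': 4.2, 'q': [-0.2254, 0.3169, 2.204, 1.0369, 0.3812, -0.3873], 'position': [0.3902, 0.0649, 0.3413], 'tool_rot': [0.8897, 0.3756, 0.259, -0.0176], 'ft_force': [-0.5439, 0.624, 0.3864], 'grip_width': 0.0005}
0 [[281.42961257 223.00501738]]
bbox [246.7 189.7] [316.2 256.2]
0.006 [[281.46445045 220.67397309]]
bbox [247.5 188. ] [315.4 253.1]
[ 252  185   66   63 2904]
dome height [0.04690645 0.04868121 0.04940941]
```

View pics/w3.png

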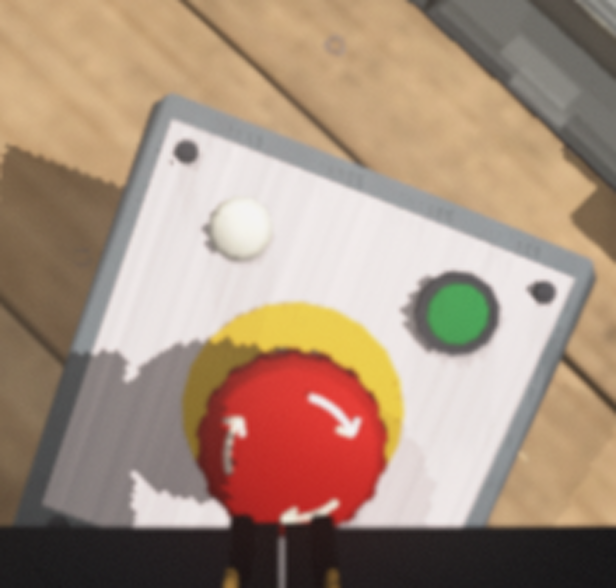

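```bash
cat >> h.py <<'E'
mark=np.array([.600,-.2515,.056]);RY=3.3
Rr=R.from_euler("z",RY,degrees=True)
def rt(x,y,z): return mark+Rr.apply([x,y,z+.182])
Rdown=Rr*R.from_matrix(np.diag([1.,-1,-1]))
E
python3 - <<'E'
from h import *
import pickle
c=pickle.load(open("w3.pkl","rb"));A=np.linalg.inv(c["extrinsics"])[:3,:3]
up=A[:,1]-n*(A[:,1]@n);up/=np.linalg.norm(up)
print("head up est",np.array([.5062,.1215,.1167])+.0021*A[:,0]+.0021*up)
print(rt(-.1235,.012,.13),rt(-.1235,.012,.006))
delta(rt(-.1235,.012,.13),Rdown)
E
```

```text
head up est [0.50884934 0.12138273 0.11803001]
[ 0.47601402 -0.24662906  0.368     ] [ 0.47601402 -0.24662906  0.244     ]
delta [-3.564  7.154 -1.392] [-0.022 -0.536  0.724] dist 0.325
```

Call:
move_arm(commands=[[[-0.3,0.2,-1,0,0,0],[-0.8,1.2,-1.4,0,-0.1,0.1],[-1.3,2.4,-1.4,0,-0.2,0.2],[-1.8,3.6,-1.4,-0.01,-0.3,0.33],[-2.3,4.8,-1.4,-0.01,-0.4,0.47],[-2.9,6,-1.4,-0.02,-0.5,0.6],[-3.56,7.15,-1.4,-0.022,-0.536,0.724],[-3.56,7.15,-1.4,-0.022,-0.536,0.724],[-3.56,7.15,-1.4,-0.022,-0.536,0.724]]], claw=-0.4)

```text
time: 5.38
position: [0.4754, -0.2455, 0.3671]
tool_rot: [1.0, 0.03, -0.001, -0.002]
ft_force: [-0.5, -0.1, 0.4]
grip_width: 0.0605
grip_force: 0.0
```

Run:
```python
from h import *
import pickle
state();print(Rdown.as_quat())
delta(rt(-.1235,.012,.006),Rdown)
c=camera("wrist");pickle.dump(c,open("w4.pkl","wb"))
cv2.imwrite("pics/w4.png",cv2.resize(c["pixels"],(800,600),interpolation=cv2.INTER_CUBIC))
```

```text
{'time': 5.375, 'q': [-0.6859, 0.4581, 1.6968, 0.0009, 0.9906, 0.8249], 'position': [0.4754, -0.2455, 0.3671], 'tool_rot': [0.9996, 0.0297, -0.0013, -0.0016], 'ft_force': [-0.4856, -0.1393, 0.4357], 'grip_width': 0.0605}
[0.99958537 0.02879395 0.         0.        ]
delta [0.022 0.039 3.077] [-0.003  0.002  0.002] dist 0.123
```

View pics/w4.png

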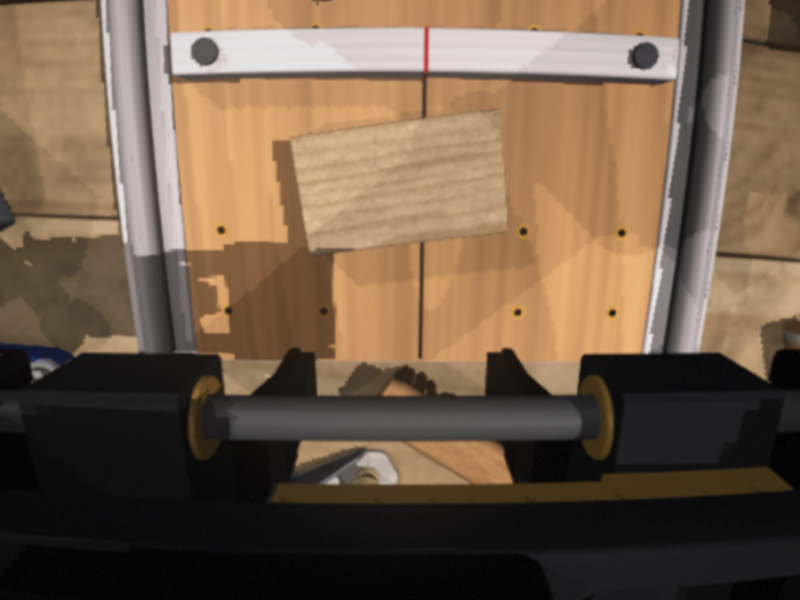

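The fence, the red mark at (426,73), the centre line (421,355)–(424,90) and the block corners (291,138), (498,110), (507,231) and (311,253) are all in view. I'll re-measure from these.

Run:
```python
from h import *
import pickle
c=pickle.load(open("w4.pkl","rb"))
f=lambda u,v,z:world(c,(u+.5)*.7-.5,(v+.5)*.7-.5,z)
P={k:f(*a) for k,a in dict(l1=(421,350,.056),l2=(424,95,.056),red1=(426.5,68,.074),red2=(427,30,.074),fl=(180,73,.074),fm=(426,70,.074),fr=(668,76,.074),c1=(291,138,.082),c2=(498,110,.082),c3=(507,231,.082),c4=(311,253,.082)).items()}
for k,v in P.items(): print(k,v.round(4))
a=P["red2"]-P["l1"];print("line yaw",np.degrees(np.arctan2(a[1],a[0])))
a=P["fl"]-P["fr"];print("fence yaw",np.degrees(np.arctan2(-a[0],a[1])))
B=(P["c1"]+P["c2"]+P["c3"]+P["c4"])/4;print("block",B,Rr.inv().apply(B-mark),"fence mid",(P["fl"]+P["fr"])/2)
```

```text
l1 [ 0.4379 -0.2598  0.056 ]
l2 [ 0.5887 -0.2511  0.056 ]
red1 [ 0.5996 -0.2509  0.074 ]
red2 [ 0.6183 -0.2499  0.074 ]
fl [ 0.5918 -0.1208  0.074 ]
fm [ 0.5986 -0.2507  0.074 ]
fr [ 0.6066 -0.38    0.074 ]
c1 [ 0.5601 -0.1828  0.082 ]
c2 [ 0.5802 -0.2886  0.082 ]
c3 [ 0.5185 -0.2998  0.082 ]
c4 [ 0.5002 -0.1944  0.082 ]
line yaw 3.1515878910270185
fence yaw 3.2694376845890423
block [ 0.53975396 -0.24138934  0.082     ] [-0.05956414  0.0135619   0.026     ] fence mid [ 0.5992183  -0.25041874  0.074     ]
```

Call:
move_arm(commands=[[[0,0.04,1.2,0,0,0],[0,0.04,2.4,0,0,0],[0,0.04,3,0,0,0],[0,0.04,3.05,0,0,0],[0,0.04,3.05,0,0,0]]])

```text
time: 6.05
position: [0.4759, -0.2471, 0.2476]
tool_rot: [1.0, 0.03, 0.0, 0.0]
ft_force: [0.3, -0.4, -0.1]
grip_width: 0.0609
grip_force: 0.0
```

Call:
move_arm(commands=[[[0.2,0,0,0,0,0],[0.4,0,0,0,0,0],[0.6,0,0,0,0,0],[0.8,0,0,0,0,0],[1,0,0,0,0,0],[1.15,0,0,0,0,0],[1.2,0,0,0,0,0],[1.2,0,0,0,0,0]]])

```text
time: 7.05
position: [0.5223, -0.245, 0.2468]
tool_rot: [1.0, 0.029, -0.002, -0.0]
ft_force: [-7.8, -0.9, 5.4]
grip_width: 0.061
grip_force: 4.1
```

Call:
move_arm(commands=[[[-0.15,0,0,0,0,0],[-0.4,0,-0.2,0,0,0],[-0.8,0,-1.2,0,0,0],[-1,0,-2.4,0,0,0],[-1,0,-3,0,0,0],[-1,0,-3,0,0,0],[-1,0,-3,0,0,0]]], claw=1)

```text
time: 7.92
position: [0.4833, -0.2469, 0.3662]
tool_rot: [1.0, 0.029, -0.0, -0.0]
ft_force: [0.1, -0.5, -0.7]
grip_width: 0.0024
grip_force: 0.0
```

```bash
sed -i 's/mark=np.array.*;/mark=np.array([.599,-.251,.056]);/' h.py
python3 - <<'E'
from h import *
import pickle
state()
delta(rt(-.030,.0945,.10),Rdown)
delta(rt(-.030,.0945,.010),Rdown)
c=camera("wrist");pickle.dump(c,open("w5.pkl","wb"))
cv2.imwrite("pics/w5.png",cv2.resize(c["pixels"][:260],(800,372),interpolation=cv2.INTER_CUBIC))
E
```

```text
{'time': 7.925, 'q': [-0.6782, 0.4683, 1.6799, -0.0003, 0.9941, 0.8339], 'position': [0.4833, -0.2469, 0.3662], 'tool_rot': [0.9996, 0.0294, -0.0003, -0.0001], 'ft_force': [0.117, -0.5098, -0.685], 'grip_width': 0.0024}
delta [ 2.135 -2.09   0.705] [-0.     0.001  0.001] dist 0.123
delta [ 2.136 -2.089  2.955] [-0.     0.001  0.001] dist 0.168
```

View pics/w5.png

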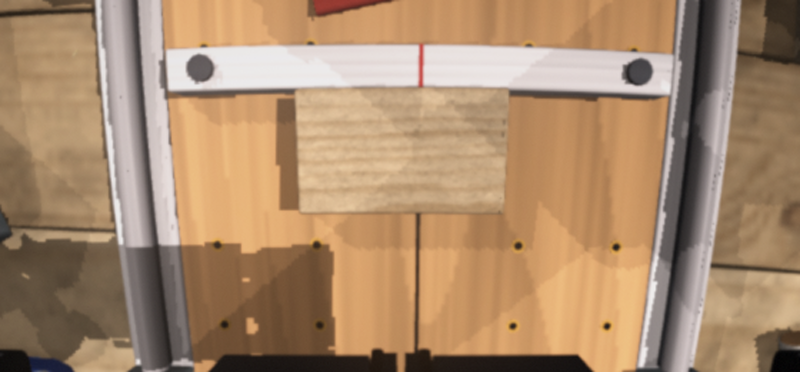

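The block is now flush, with top corners at (296,88), (508,88), (504,213) and (299,212). The line is at (418,215) and the red mark at (421,70).

Run:
```python
from h import *
import pickle
c=pickle.load(open("w5.pkl","rb"))
f=lambda u,v,z:Rr.inv().apply(world(c,(u+.5)*.7-.5,(v+.5)*.7-.5,z)-mark).round(4)
for a in [(418,218,.056),(417,340,.056),(421,80,.074),(421,50,.074),(250,92,.074),(600,94,.074),(296,88,.082),(508,88,.082),(504,213,.082),(299,212,.082)]: print(a,f(*a))
```

```text
(418, 218, 0.056) [-0.0704  0.0005 -0.    ]
(417, 340, 0.056) [-0.1459  0.0004 -0.    ]
(421, 80, 0.074) [0.0029 0.0001 0.018 ]
(421, 50, 0.074) [0.0177 0.0002 0.018 ]
(250, 92, 0.074) [-0.0022  0.0899  0.018 ]
(600, 94, 0.074) [-0.0023 -0.0949  0.018 ]
(296, 88, 0.082) [-0.0019  0.0638  0.026 ]
(508, 88, 0.082) [-0.0018 -0.0438  0.026 ]
(504, 213, 0.082) [-0.0651 -0.0445  0.026 ]
(299, 212, 0.082) [-0.0647  0.0649  0.026 ]
```

Call:
move_arm(commands=[[[0.3,-0.6,0,0,0,0],[1.2,-1.7,0,0,0,0],[2.14,-2.09,0.4,0,0,0],[2.14,-2.09,1.2,0,0,0],[2.14,-2.09,2.2,0,0,0],[2.14,-2.09,2.95,0,0,0],[2.14,-2.09,2.95,0,0,0],[2.14,-1.85,2.95,0,0,0],[2.14,-1.7,2.95,0,0,0],[2.14,-1.62,2.95,0,0,0],[2.14,-1.62,2.95,0,0,0]]])

```text
time: 9.35
position: [0.5654, -0.178, 0.2497]
tool_rot: [1.0, 0.029, 0.001, 0.001]
ft_force: [0.6, 0.0, 0.3]
grip_width: 0.0006
grip_force: 0.0
```

Run:
```python
from h import *
import pickle
s=state();print("tool in router",Rr.inv().apply(np.array(s["position"])-mark)-[0,0,.182])
c=camera("wrist");pickle.dump(c,open("w6.pkl","wb"))
cv2.imwrite("pics/w6.png",cv2.resize(c["pixels"],(800,600),interpolation=cv2.INTER_CUBIC))
```

```text
{'time': 9.35, 'q': [-0.4932, 0.6957, 1.6355, -0.0007, 0.8086, 1.0196], 'position': [0.5654, -0.178, 0.2497], 'tool_rot': [0.9996, 0.0292, 0.0007, 0.0007], 'ft_force': [0.597, 0.0364, 0.3311], 'grip_width': 0.0006}
tool in router [-0.0293325   0.07485775  0.01165107]
```

View pics/w6.png

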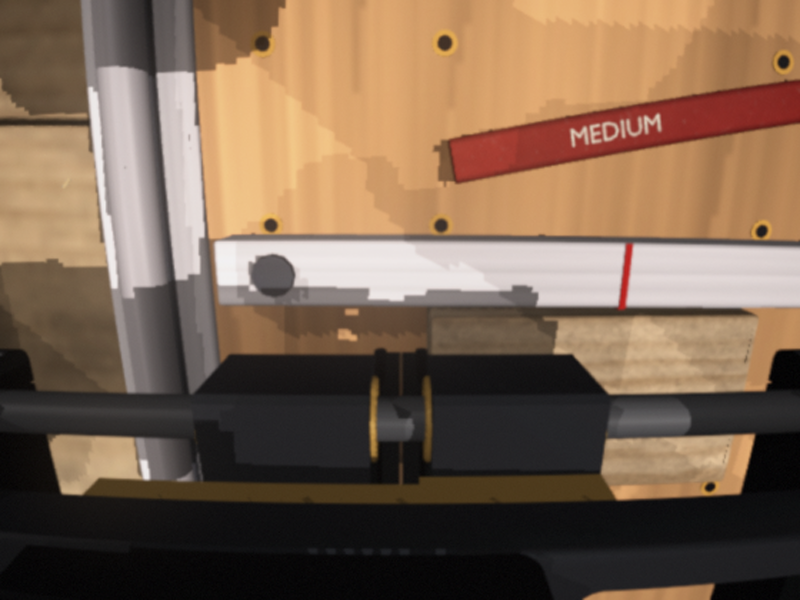

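The block's back edge runs from (430,311) to (757,313), and the red mark is at (622,307). I'll measure the remaining offset.

```bash
cat > m.py <<'E'
from h import *
import pickle,sys
def meas(fn,pts):
    c=pickle.load(open(fn,"rb"))
    for u,v,z in pts: print((u,v),Rr.inv().apply(world(c,(u+.5)*.7-.5,(v+.5)*.7-.5,z)-mark).round(4))
E
python3 -c "
from m import *
meas('w6.pkl',[(430,311,.082),(757,313,.082),(622,305,.074),(629,248,.074),(730,478,.082)])"
```

```text
(430, 311) [0.0004 0.0653 0.026 ]
(757, 313) [-0.0005 -0.0432  0.026 ]
(622, 305) [0.0001 0.0004 0.018 ]
(629, 248) [0.0193 0.0002 0.018 ]
(730, 478) [-0.0637 -0.0467  0.026 ]
```

Call:
move_arm(commands=[[[0,0.1,0,0,0,0],[0,0.17,0,0,0,0],[0,0.22,0,0,0,0],[0,0.22,0,0,0,0]]])

```text
time: 9.9
position: [0.5658, -0.1863, 0.2488]
tool_rot: [1.0, 0.029, -0.0, 0.0]
ft_force: [-0.1, 1.8, 1.6]
grip_width: 0.0004
grip_force: 1.0
```

Run:
```python
from h import *
import pickle
s=state();print("tool in router",Rr.inv().apply(np.array(s["position"])-mark)-[0,0,.182])
c=camera("wrist");pickle.dump(c,open("w7.pkl","wb"))
a=pickle.load(open("w6.pkl","rb"))["pixels"]
g=lambda p:cv2.cvtColor(p,cv2.COLOR_BGR2GRAY).astype(np.float32)
# image shift of block (textured patch) and fence mark between the pictures
for n_,(r0,r1,c0,c1) in {"block":(225,245,400,515),"mark":(172,212,415,455)}.items():
    t=g(a)[r0:r1,c0:c1];W=g(c["pixels"])[r0-12:r1+12,c0-30:c1+30]
    m=cv2.matchTemplate(W,t,cv2.TM_CCOEFF_NORMED);_,v,_,l=cv2.minMaxLoc(m);print(n_,l[0]-30,l[1]-12,round(v,3))
```

```text
{'time': 9.9, 'q': [-0.5055, 0.7, 1.6276, -0.0007, 0.814, 1.0069], 'position': [0.5658, -0.1863, 0.2488], 'tool_rot': [0.9996, 0.0294, -0.0001, 0.0002], 'ft_force': [-0.1059, 1.8308, 1.5617], 'grip_width': 0.0004}
tool in router [-0.02943524  0.0664685   0.01075208]
block -7 0 0.683
mark -16 0 0.997
```

Call:
move_arm(commands=[[[0,0.06,0,0,0,0],[0,0.11,0,0,0,0],[0,0.11,0,0,0,0],[0,-0.2,0,0,0,0],[0,-0.5,-0.2,0,0,0],[0,-0.5,-1.2,0,0,0],[-1,0.2,-2.4,0,0,0],[-2.14,1.7,-2.95,0,0,0],[-2.14,1.98,-2.95,0,0,0],[-2.14,1.98,-2.95,0,0,0],[-2.14,1.98,-2.95,0,0,0]]])

```text
time: 11.32
position: [0.4851, -0.2692, 0.3668]
tool_rot: [1.0, 0.03, -0.0, -0.0]
ft_force: [0.4, 0.1, 0.2]
grip_width: 0.0005
grip_force: 0.0
```

```bash
cat > d.py <<'E'
from h import *
import pickle
def block(c):
    vs,us=np.mgrid[0:245,100:480];us=us.ravel();vs=vs.ravel();r=c["range_z"][vs,us]
    p=cv2.undistortPoints(np.c_[us,vs][:,None].astype(float),c["camera_matrix"],np.array(c["D"],float))[:,0]
    q=(np.c_[p[:,0]*r,-p[:,1]*r,-r,np.ones(len(r))]@np.linalg.inv(c["extrinsics"]).T)[:,:3]
    L=Rr.inv().apply(q-mark)
    k=(r>0)&(L[:,2]>.0225)&(L[:,2]<.035)&(L[:,0]<-.003)&(L[:,0]>-.09)&(abs(L[:,1])<.1)
    A=(L[k,:2]*2000+200).astype(int)
    l=L[k]
    rows=[]
    for x in np.arange(-.055,-.008,.005):
        s=l[(abs(l[:,0]-x)<.0025),1];rows.append((s.min(),s.max()))
    rows=np.array(rows);md=np.median(rows,0)
    cx=[l[abs(l[:,1]-y)<.004,0].min() for y in(-.04,-.02,0,.02,.04)]
    print("y ends",md.round(4),"mid",md.mean().round(4),"len",(md[1]-md[0]).round(4),"front x",np.round(cx,4),"n",k.sum())
E
python3 - <<'E'
from d import *
state()
block(pickle.load(open("w5.pkl","rb")))
c=camera("wrist");pickle.dump(c,open("w8.pkl","wb"));block(c)
cv2.imwrite("pics/w8.png",cv2.resize(c["pixels"][:260],(800,372),interpolation=cv2.INTER_CUBIC))
E
```

```text
{'time': 11.325, 'q': [-0.7081, 0.4823, 1.6498, 0.0001, 1.01, 0.8032], 'position': [0.4851, -0.2692, 0.3668], 'tool_rot': [0.9996, 0.0297, -0.0002, -0.0002], 'ft_force': [0.4242, 0.0961, 0.2135], 'grip_width': 0.0005}
y ends [-0.0445  0.0652] mid 0.0104 len 0.1097 front x [-0.0653 -0.0655 -0.0656 -0.0648 -0.0647] n 12631
y ends [-0.0574  0.052 ] mid -0.0027 len 0.1094 front x [-0.0658 -0.065  -0.065  -0.0651 -0.0649] n 12568
```

View pics/w8.png

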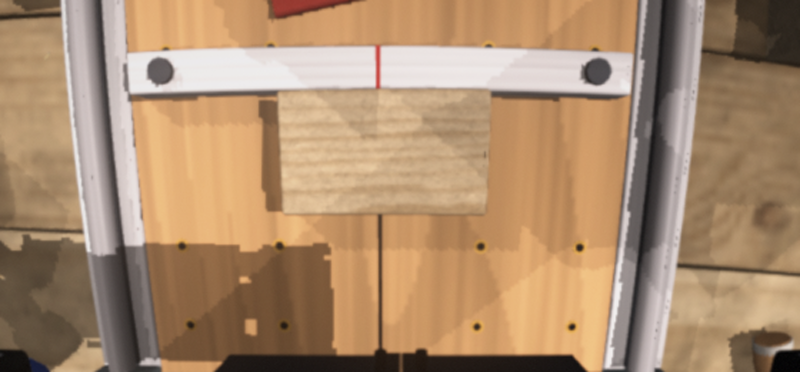

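The block is flush, with front corners at about (284,214) and (488,214). The line is at (380,218) and the red mark at (378,70), so it went slightly too far right. I'll work out by how much.

```bash
python3 -c "
from m import *
meas('w8.pkl',[(380,218,.056),(380,340,.056),(378,80,.074),(378,50,.074),(277,91,.082),(491,90,.082),(488,214,.082),(284,214,.082)])"
```

```text
(380, 218) [-0.0699  0.0004 -0.    ]
(380, 340) [-0.1456  0.0011 -0.    ]
(378, 80) [0.0035 0.0002 0.018 ]
(378, 50) [0.0184 0.0001 0.018 ]
(277, 91) [-0.0026  0.0514  0.026 ]
(491, 90) [-0.0023 -0.0576  0.026 ]
(488, 214) [-0.0652 -0.0584  0.026 ]
(284, 214) [-0.0652  0.0508  0.026 ]
```

Run:
```python
from h import *
for y in(-.085,-.0655): delta(rt(-.030,y,.010),Rdown)
```

```text
delta [2.113 1.849 2.961] [-0.001  0.001  0.003] dist 0.163
delta [2.114 1.361 2.961] [-0.001  0.001  0.003] dist 0.155
```

Call:
move_arm(commands=[[[0.6,1.2,0,0,0,0],[1.6,1.85,0,0,0,0],[2.11,1.85,0.8,0,0,0],[2.11,1.85,2,0,0,0],[2.11,1.85,2.95,0,0,0],[2.11,1.85,2.95,0,0,0],[2.11,1.6,2.95,0,0,0],[2.11,1.45,2.95,0,0,0],[2.11,1.4,2.95,0,0,0],[2.11,1.36,2.95,0,0,0],[2.11,1.36,2.95,0,0,0]]])

```text
time: 12.75
position: [0.5725, -0.3198, 0.2494]
tool_rot: [1.0, 0.029, 0.0, 0.001]
ft_force: [0.2, -0.4, -0.4]
grip_width: 0.0005
grip_force: 0.0
```

Run:
```python
from h import *
s=state();print("tool in router",Rr.inv().apply(np.array(s["position"])-mark)-[0,0,.182])
```

```text
{'time': 12.75, 'q': [-0.6794, 0.7581, 1.4654, -0.0005, 0.917, 0.8329], 'position': [0.5725, -0.3198, 0.2494], 'tool_rot': [0.9996, 0.0294, 0.0003, 0.0005], 'ft_force': [0.211, -0.3526, -0.4025], 'grip_width': 0.0005}
tool in router [-0.03040736 -0.06712848  0.01136914]
```

Call:
move_arm(commands=[[[0,-0.03,0,0,0,0],[0,-0.05,0,0,0,0],[0,-0.05,0,0,0,0],[0,0.2,0,0,0,0],[0,0.5,-0.2,0,0,0],[0,0.5,-1.2,0,0,0],[-1,-0.2,-2.4,0,0,0],[-2.1,-1.5,-2.95,0,0,0],[-2.1,-1.5,-2.95,0,0,0],[-2.1,-1.5,-2.95,0,0,0]]])

```text
time: 14.0
position: [0.4851, -0.2648, 0.3679]
tool_rot: [1.0, 0.029, 0.001, 0.001]
ft_force: [0.5, 0.2, 0.3]
grip_width: 0.0003
grip_force: 0.0
```

Run:
```python
from d import *
state()
for k in range(2): c=camera("wrist");block(c)
```

```text
{'time': 14.0, 'q': [-0.7018, 0.4778, 1.6548, -0.0003, 1.0065, 0.8102], 'position': [0.4851, -0.2648, 0.3679], 'tool_rot': [0.9996, 0.0294, 0.0009, 0.0009], 'ft_force': [0.4663, 0.1923, 0.3109], 'grip_width': 0.0003}
y ends [-0.0567  0.0526] mid -0.002 len 0.1094 front x [-0.0658 -0.0651 -0.0651 -0.065  -0.0649] n 12438
y ends [-0.0569  0.0528] mid -0.0021 len 0.1096 front x [-0.0658 -0.0651 -0.0651 -0.065  -0.0649] n 12449
```

Run:
```python
from h import *
for y in(-.085,-.0655,-.0631): delta(rt(-.030,y,.010),Rdown)
```

```text
delta [2.083 1.911 2.979] [ 0.002 -0.002  0.001] dist 0.164
delta [2.084 1.424 2.978] [ 0.002 -0.002  0.001] dist 0.156
delta [2.084 1.364 2.978] [ 0.002 -0.002  0.001] dist 0.155
```

Call:
move_arm(commands=[[[0.6,1.2,0,0,0,0],[1.6,1.92,0,0,0,0],[2.09,1.92,0.8,0,0,0],[2.09,1.92,2,0,0,0],[2.09,1.92,2.95,0,0,0],[2.09,1.92,2.95,0,0,0],[2.09,1.65,2.95,0,0,0],[2.09,1.5,2.95,0,0,0],[2.09,1.44,2.95,0,0,0],[2.09,1.39,2.95,0,0,0],[2.09,1.39,2.95,0,0,0],[2.09,1.39,2.95,0,0,0]]])

```text
time: 15.6
position: [0.5722, -0.3159, 0.2496]
tool_rot: [1.0, 0.029, 0.001, 0.001]
ft_force: [0.9, -3.1, 2.1]
grip_width: 0.0005
grip_force: 1.4
```

Call:
move_arm(commands=[[[0,0.2,0,0,0,0],[0,0.5,-0.2,0,0,0],[0,0.5,-1.2,0,0,0],[-1,-0.2,-2.4,0,0,0],[-2.1,-1.5,-2.95,0,0,0],[-2.1,-1.5,-2.95,0,0,0],[-2.1,-1.5,-2.95,0,0,0]]])

```text
time: 16.48
position: [0.4843, -0.2603, 0.3675]
tool_rot: [1.0, 0.029, 0.0, 0.001]
ft_force: [0.0, -0.6, -0.2]
grip_width: 0.0004
grip_force: 0.0
```

Run:
```python
from d import *
state()
c=camera("wrist");pickle.dump(c,open("w9.pkl","wb"));block(c)
head=np.array([.508,.1213,.118])-.006*n
# grasp: grasp point 3.5 mm inward of stop_head
T=Tbtn(-20); print("standoff pos",head+n*(.164-.0035+.07))
delta(head+n*(.164-.0035+.07),T)
```

```text
{'time': 16.475, 'q': [-0.6964, 0.4749, 1.6618, -0.0003, 1.0034, 0.8156], 'position': [0.4843, -0.2603, 0.3675], 'tool_rot': [0.9996, 0.0294, 0.0005, 0.0006], 'ft_force': [0.0269, -0.6439, -0.2443], 'grip_width': 0.0004}
y ends [-0.0545  0.0552] mid 0.0004 len 0.1097 front x [-0.0657 -0.0657 -0.0658 -0.0658 -0.0657] n 12618
standoff pos [0.4068541  0.07262177 0.3124227 ]
delta [-1.464 -8.446  1.351] [ 0.013  0.535 -0.721] dist 0.347
```

Call:
move_arm(commands=[[[-0.2,-1,-0.8,0,0.03,-0.04],[-0.5,-2.4,-0.9,0,0.12,-0.15],[-0.8,-3.8,-0.8,0,0.22,-0.28],[-1.1,-5.2,-0.4,0,0.32,-0.42],[-1.3,-6.6,0.1,0,0.42,-0.57],[-1.4,-7.8,0.6,0.01,0.5,-0.68],[-1.46,-8.45,1,0.013,0.535,-0.721],[-1.46,-8.45,1.35,0.013,0.535,-0.721],[-1.46,-8.45,1.35,0.013,0.535,-0.721],[-1.46,-8.45,1.35,0.013,0.535,-0.721]]], claw=-1)

```text
time: 17.77
position: [0.4076, 0.073, 0.3126]
tool_rot: [0.89, 0.375, 0.259, -0.013]
ft_force: [-0.0, -0.5, 0.7]
grip_width: 0.0854
grip_force: 0.0
```

Run:
```python
from h import *
import pickle
state()
head=np.array([.508,.1213,.118])-.006*n
delta(head+n*(.164-.0035),Tbtn(-20))
c=camera("wrist");p=c["pixels"].astype(int)
E=np.array(c["extrinsics"])
def proj(P):
    q=P@E[:3,:3].T+E[:3,3]
    return cv2.projectPoints((q*[1,-1,-1])[:,None],np.zeros(3),np.zeros(3),c["camera_matrix"],np.array(c["D"],float))[0][:,0]
red=(p[...,2]>110)&(p[...,2]>1.8*p[...,1])&(p[...,2]>1.8*p[...,0]);red[:, :200]=0;red[:,380:]=0
nn,l,st,ce=cv2.connectedComponentsWithStats(red.astype(np.uint8));i=1+np.argmax(st[1:,4]);print(st[i])
t=np.linspace(0,2*np.pi,60);q=proj(head+np.c_[.025*np.cos(t),.025*np.sin(t),0*t+.002]@M.T);print(q.min(0),q.max(0))
```

```text
{'time': 17.775, 'q': [-0.1873, 0.4083, 2.1924, 1.2425, 0.3198, -0.5724], 'position': [0.4076, 0.073, 0.3126], 'tool_rot': [0.8903, 0.3747, 0.2585, -0.0134], 'ft_force': [-0.007, -0.4881, 0.6709], 'grip_width': 0.0854}
delta [-0.021 -0.005  1.742] [-0.001 -0.    -0.001] dist 0.07
[ 252  198   67   58 1214]
[240.1027661  198.05197217] [318.35651606 272.11741087]
```

Call:
move_arm(commands=[[[-0.02,0,0.6,0,0,0],[-0.02,0,1.2,0,0,0],[-0.02,0,1.55,0,0,0],[-0.02,0,1.74,0,0,0],[-0.02,0,1.74,0,0,0]]])

```text
time: 18.45
position: [0.4379, 0.0878, 0.2521]
tool_rot: [0.89, 0.375, 0.259, -0.013]
ft_force: [-0.5, 0.3, 0.2]
grip_width: 0.0866
grip_force: 0.0
```

Call:
move_arm(commands=[[[0,0,0,0,0,0],[0,0,0,0,0,0],[0,0,0,0,0,0],[0,0,0,0,0,0],[0,0,0,0,0,0],[0,0,0,0,0,0]]], claw=1, squeeze=25)

```text
time: 19.2
position: [0.4375, 0.0879, 0.2523]
tool_rot: [0.89, 0.375, 0.259, -0.013]
ft_force: [0.4, -3.1, 3.7]
grip_width: 0.0495
grip_force: 25.0
```

Call:
move_arm(commands=[[[0,0,0,0,0,0.12],[0,0,0,0,0,0.25],[0,0,0,0,0,0.38],[0,0,0,0,0,0.51],[0,0,0,0,0,0.64],[0,0,0,0,0,0.76],[0,0,0,0,0,0.88],[0,0,0,0,0,0.88],[0,0,0,0,0,0.88]]])

```text
time: 20.32
position: [0.4374, 0.0877, 0.2527]
tool_rot: [0.965, -0.04, 0.229, -0.121]
ft_force: [-1.9, -5.8, 8.1]
grip_width: 0.0494
grip_force: 25.0
```

Run:
```python
from h import *
s=state();print((Tbtn(-20).inv()*R.from_quat(s["tool_rot"])).as_rotvec(),s["moment"])
```

```text
{'time': 20.325, 'q': [-0.1326, 0.584, 2.1608, 1.7568, 0.2822, -0.1786], 'position': [0.4374, 0.0877, 0.2527], 'tool_rot': [0.9651, -0.0404, 0.2287, -0.1214], 'ft_force': [-1.921, -5.7898, 8.0957], 'grip_width': 0.0494}
[-1.13110625e-03  3.52484324e-04  8.80910046e-01] [-0.5888456  -0.15396874 -0.27761494]
```

Turned by 0.88 rad without slip, and the spring force along the axis is up. I'll release and retreat.

Call:
move_arm(commands=[[[0,0,0,0,0,0],[0,0,0,0,0,0],[0,0,0,0,0,0],[0,0,0,0,0,0],[0,0,0,0,0,0]]], claw=-1)

```text
time: 20.95
position: [0.437, 0.0884, 0.2519]
tool_rot: [0.965, -0.04, 0.228, -0.122]
ft_force: [-0.9, -0.1, -0.5]
grip_width: 0.0853
grip_force: 0.0
```

Call:
move_arm(commands=[[[0,0,-0.6,0,0,0],[0,0,-1.4,0,0,0],[0,0,-2,0,0,0],[0,0,-2.4,0,0,-0.1],[0,0,-2.4,0,0,-0.2],[0,0,-2.4,0,0,-0.2]]])

```text
time: 21.7
position: [0.3937, 0.0674, 0.3354]
tool_rot: [0.964, 0.056, 0.239, -0.099]
ft_force: [-0.3, 0.1, 0.2]
grip_width: 0.0872
grip_force: 0.0
```

Run:
```python
from d import *
state()
F=np.array([0.5519,.1409,.0935])
for nm in("wrist","side","scene"):
    c=camera(nm);p=c["pixels"].astype(int)
    red=(p[...,2]>110)&(p[...,2]>1.8*p[...,1])&(p[...,2]>1.8*p[...,0]);v,u=np.where(red)
    D=np.array([world(c,a,b) for a,b in zip(u,v)]);h=np.linalg.norm(D-[.508,.1213,.118],axis=1)<.05
    print(nm,h.sum(),np.percentile((D[h]-F)@n,[50,90,98]) if h.sum() else None)
    if nm=="side":
        o=pickle.load(open("side0.pkl","rb"));vs,us=np.mgrid[140:190:1,320:380:1]
        P=np.array([world(c,a,b) for a,b in zip(us.ravel(),vs.ravel()) if c["range_z"][b,a]>0])
        L=Rr.inv().apply(P-mark);k=(L[:,2]>.022)&(L[:,2]<.035)&(L[:,0]>-.1)&(L[:,0]<0)&(abs(L[:,1])<.1)
        print("block y",np.percentile(L[k,1],[1,99]),"x",np.percentile(L[k,0],[1,99]),k.sum())
```

```text
{'time': 21.7, 'q': [-0.2127, 0.3356, 2.2023, 1.0726, 0.3583, 0.2658], 'position': [0.3937, 0.0674, 0.3354], 'tool_rot': [0.9643, 0.0561, 0.239, -0.0991], 'ft_force': [-0.3308, 0.0762, 0.1641], 'grip_width': 0.0872}
wrist 3371 [0.05247844 0.05433846 0.05502261]
side 364 [0.05057157 0.05366973 0.05449254]Traceback (most recent call last):
  File "<stdin>", line 13, in <module>
    return _quantile_unchecked(
        a, q, axis, out, overwrite_input, method, keepdims, weights)
    return _ureduce(a,
                    func=_quantile_ureduce_func,
    ...<5 lines>...
                    overwrite_input=overwrite_input,
                    method=method)
    r = func(a, **kwargs)
    result = _quantile(arr,
                       quantiles=q,
    ...<2 lines>...
                       out=out,
                       weights=wgt)
    slices_having_nans = np.isnan(arr[-1, ...])
                                  ~~~^^^^^^^^^
IndexError: index -1 is out of bounds for axis 0 with size 0
```

```bash
python3 -c "
from rig import *
print(hand_in())"
```

```text
the job is handed in; nothing more can be done
None
```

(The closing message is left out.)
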